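Put the check weights back in their cases

TASK

The balance check is done: clear the pan by taking the pile of four disc weights off one at a time from the top and setting each straight into the round wooden case made for its size (largest weight in the largest case, and so on down to the smallest). Keep every weight upright and set it down gently, so that at the end all four lie flat on the bottom of their own recesses.

Things in the scene. Friction and masses are not known exactly. Their poses are not given: they have to be found in the camera images.
- balance: low white and grey laboratory balance, 165 x 132 x 52 mm, fixed, with a round flat metal pan 100 mm across. Origin on the work surface under the pan's centre; the pan's top is 52 mm above it. Its sloping console with the blank display is on the -x side and reaches 105 mm from the origin; z up. At the start the four weights stand on the pan in one pile, largest at the bottom, smallest on top.
- weight_a: largest of four plain bright metal disc weights: 64 mm across, 24 mm high, flat above and below, a thin dark line round its side, about 0.5 kg, loose. Origin at the centre of its underside, z up its axis.
- weight_b: second largest of four plain bright metal disc weights: 48 mm across, 20 mm high, flat above and below, a thin dark line round its side, about 0.2 kg, loose. Origin at the centre of its underside, z up its axis.
- weight_c: second smallest of four plain bright metal disc weights: 34 mm across, 18 mm high, flat above and below, a thin dark line round its side, about 0.1 kg, loose. Origin at the centre of its underside, z up its axis.
- weight_d: smallest of four plain bright metal disc weights: 22 mm across, 18 mm high, flat above and below, a thin dark line round its side, about 0.05 kg, loose. Origin at the centre of its underside, z up its axis.
- case_a: largest of four round, open wooden cases, the one for the 64 mm weight: 88 mm across, 20 mm high, fixed to the surface, with a round grey felt-lined recess 78 mm across at the mouth narrowing to 70 mm at its flat bottom, 7 mm deep. Origin at the centre of its underside, on the work surface; the bottom of the recess is 13 mm above it, the rim 20 mm; z up.
- case_b: second largest of four round, open wooden cases, the one for the 48 mm weight: 72 mm across, 20 mm high, fixed to the surface, with a round grey felt-lined recess 62 mm across at the mouth narrowing to 54 mm at its flat bottom, 7 mm deep. Origin at the centre of its underside, on the work surface; the bottom of the recess is 13 mm above it, the rim 20 mm; z up.
- case_c: second smallest of four round, open wooden cases, the one for the 34 mm weight: 58 mm across, 20 mm high, fixed to the surface, with a round grey felt-lined recess 48 mm across at the mouth narrowing to 40 mm at its flat bottom, 7 mm deep. Origin at the centre of its underside, on the work surface; the bottom of the recess is 13 mm above it, the rim 20 mm; z up.
- case_d: smallest of four round, open wooden cases, the one for the 22 mm weight: 46 mm across, 20 mm high, fixed to the surface, with a round grey felt-lined recess 36 mm across at the mouth narrowing to 28 mm at its flat bottom, 7 mm deep. Origin at the centre of its underside, on the work surface; the bottom of the recess is 13 mm above it, the rim 20 mm; z up.

How it is judged:
By the outcome, as a careful person would: the job done as asked, in the order asked, and still so for the second after the job is handed in, with the robot touching nothing.
It also fails if it takes over 104 s, if anything falls off the work surface, if the arm or the gripper's body presses on something with over 40 N, if the wrist force passes 120 N, or if a joint passes its speed limit or range.

ROBOT

A 7-joint arm with a two-finger parallel gripper is mounted at the origin on a cart in front of the work surface, level with it; the furniture and walls round the work are solid. World frame = base frame: x ahead of the robot, y to its left, z up, the work surface at z = 0. Lengths are in m, angles in rad, forces in N, time in s.
With the tool pointing down it reaches from about 0.4 to 0.85 m from the base axis. Payload 10.4 kg.
Tool frame: the origin (TCP) lies at the very end of the fingers, on their centre line; the grasp point (between the pads) lies 19 mm behind it; z points along the fingers, y is the direction in which the jaws open and shut (so a half turn about z gives the same grasp; the last joint's range is limited). The gripper opens to 87 mm and grips with 3 to 60 N. Pads are 19 mm wide; open, the fingers measure 117 mm over their backs; the gripper's body (75 mm by 190 mm) begins 51 mm behind the grasp point.
Start: joints at [1.203, 0.332, -0.065, 1.46, 0.022, 1.35, -0.088], TCP at [0.211, -0.588, 0.223] pointing down, gripper open.
Joint ranges: [-2.6, 2.6], [-0.5, 2.12], [-1.47, 1.34], [0.16, 2.42], [-1.27, 4.41], [0.06, 2.06], [-2.6, 2.6]. Speed limits (rad/s): [2.22, 2.22, 2.79, 2.79, 3.14, 3.14, 3.14].

INTERFACE

Orientations are given as a unit quaternion [w, x, y, z].
In Python, from bench import * gives the robot as it stands. The module is installed in compiled form; this text tells all that it offers.
- The arm moves only by the shell command python3 -m pendant 'ROWS' [OPENING] [FORCE]. ROWS is JSON, one flat list of numbers, 4 for each row, row after row: the shift along the tool's x, y, z in cm, then the turn about the tool's z in degrees. A call has 1 to 5 rows; each row is the pose to reach, as a shift and turn from the pose commanded when the call began, along the tool's axes at that moment; what a row does not reach only later rows make up. A row lasts 1/8 s, in which the tool goes at most 62.5 mm and 10.7 degrees, less where a joint would pass 70% of its speed; a pose out of reach is approached as far as the arm can. A call with a gripper value outside its range is refused whole. OPENING is the opening in per cent of the stroke, from 0 (shut) to 100 (fully open), set as the call begins (- or left out, the last holds). The fingers move at their own pace and stop on an object; FORCE is the grip in N (left out, the last holds). Time passes only in rows, so rows that repeat a pose let the fingers close. It gives the time, the measured TCP pose, the force and the opening at its end, in the units of the state.
- state(): the state, without advancing time (a new reading comes with each control period).
- read_camera(name): name is "side" or "top"; returns the picture (480x640x3 uint8, red, green, blue); there is no depth.
- calibration(name): a dict with "camera_matrix" (3x3 intrinsics, pixels), "k1" (the pictures are not rectified: a ray, as slopes to the right and down, at radius r is drawn at 1 + k1 r^2 times it, then the intrinsics apply), "R" (3x3) and "t" (3): a world point X has camera coordinates R X + t. Camera axes: x right, y down, z forward; pixel columns grow to the right and rows downward; lengths in m; the calibration is good to about 2 mm. A picture is of the moment at which its call begins. calibration takes no time and is no camera call.
- sign_off(): hands the job in, once; it reports no verdict.
Trained networks look in the newest picture that a camera, given by its name, has taken for a name from the list of things; names that differ only in an ending like _2 or _b are one class to them, and where a whole thing is asked for, a point or a joint stands for the part that bears it (a point fixed in the world has none). Each returns a list of dicts, best first, with "p" (0 to 1); they miss things now and then, are a little off and sometimes report something else, mostly with a low value. They report only what shows in the picture. A call takes as long as a camera call.
- boxes_of(camera, target): "xy" ([column, row] in pixels, amid what is visible of it).
The state is a dict: "time": time; "joint_positions": joint angles; "qvel": joint speeds; "joint_efforts": joint torques, N m; "tool_pos": TCP position; "ee_rot": TCP orientation; "force": force on the tool from outside, world axes, zero at the start; "moment": the same for the moment, N m; "grip_width": finger opening in m.
Only numpy, scipy, OpenCV 4.12 (cv2) and the standard library are available. Lean on these libraries where they do the work, as an engineer would, in place of code of your own. Each camera call takes 0.05 s, during which the arm holds its last target.

## Working session

There is one attempt and no reset: what is moved stays moved. The work goes in short steps, Python scripts to look and compute and a shell command to move; the robot and the scene stay as the last step left them, time stands still between calls to the robot, and variables do not carry over. Pictures are saved under pics/ and viewed, and the job is handed in when it is done.

```bash
mkdir -p pics
python3 - <<'E'
from bench import *
import cv2
s=state();print(s)
for n in("side","top"):
    cv2.imwrite(f"pics/{n}0.png",read_camera(n)[:,:,::-1]); c=calibration(n);print(n,c)
    for t in("balance","weight_a","case_a"):
        print(t,[(round(float(d["p"]),2),[round(float(v)) for v in d["xy"]]) for d in boxes_of(n,t)])
E
```

```text
{'time': 0.0, 'joint_positions': array([ 1.20340824,  0.33286007, -0.06470246,  1.46098285,  0.0216017 ,
        1.34986187, -0.08848997]), 'qvel': array([-0.00089025, -0.00180963, -0.00064955,  0.00154633, -0.00054604,
       -0.00231751, -0.00013704]), 'joint_efforts': array([-6.31694493e-04, -6.23238516e+01,  2.45758990e-02, -3.89898670e+01,
       -6.13747467e-02,  3.94173351e-02,  1.39974973e-04]), 'tool_pos': array([ 0.21111034, -0.58784812,  0.22174148]), 'ee_rot': array([-6.91245238e-04,  9.85173698e-01,  1.71558394e-01, -1.54350252e-04]), 'force': array([-0.49099688,  0.85870387,  0.35469822]), 'moment': array([ 0.02056034,  0.00079677, -0.00064091]), 'grip_width': 0.08718373670066884}
side {'camera_matrix': array([[438.10743527,   0.        , 317.3657242 ],
       [  0.        , 438.10743527, 239.92915631],
       [  0.        ,   0.        ,   1.        ]]), 'k1': -0.060731463396942034, 'R': array([[-0.88335924, -0.46847416, -0.01443659],
       [-0.21675621,  0.43563957, -0.87363317],
       [ 0.41556371, -0.76860271, -0.48637092]]), 't': array([0.48963192, 0.19491163, 0.
[... 151 characters left out ...]
case_a [(0.92, [378, 259]), (0.76, [253, 382]), (0.68, [343, 312]), (0.65, [383, 215])]
top {'camera_matrix': array([[572.73997434,   0.        , 316.49913115],
       [  0.        , 572.73997434, 229.37325263],
       [  0.        ,   0.        ,   1.        ]]), 'k1': -0.17383067432724875, 'R': array([[ 0.00690521, -0.99990248, -0.01213892],
       [-0.99307974, -0.00543386, -0.11731625],
       [ 0.11723885,  0.01286501, -0.99302041]]), 't': array([0.01926351, 0.5382358 , 1.26391755])}
balance [(0.74, [304, 204])]
weight_a [(0.56, [306, 193]), (0.56, [304, 180]), (0.52, [302, 178]), (0.51, [308, 189])]
case_a [(0.96, [457, 234]), (0.95, [372, 267]), (0.68, [279, 270]), (0.64, [195, 247])]
```

View pics/side0.png

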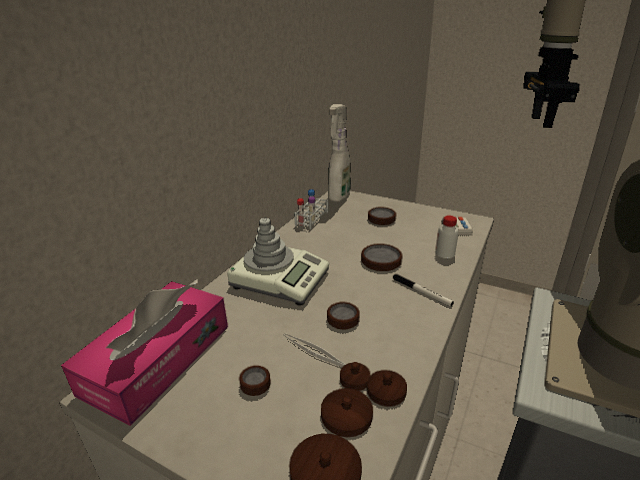

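View pics/top0.png

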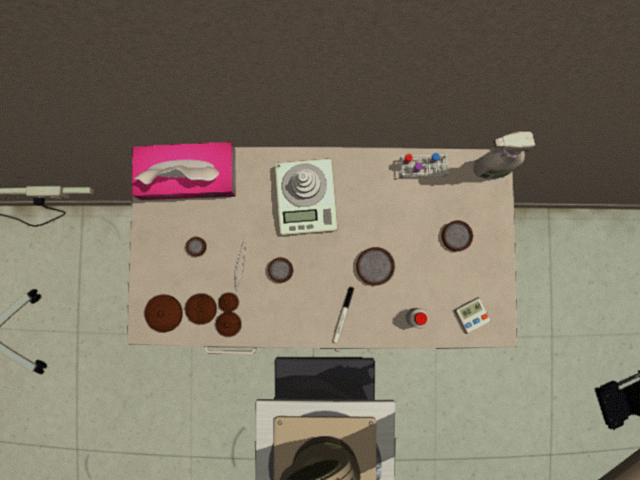

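The top view shows four open cases, at about (375,267), (457,236), (280,270) and (196,246). The pile is on the balance at about (304,183). The lids at lower left are distractors. I'll measure these more exactly.

```bash
cat > h.py <<'E'
from bench import *
import numpy as np, cv2
def ray(n,uv):
    c=calibration(n);K=c["camera_matrix"]
    p=cv2.undistortPoints(np.array([[uv]],float),K,np.array([c["k1"],0,0,0.]))[0,0]
    R=np.array(c["R"]);t=np.array(c["t"])
    return -R.T@t, R.T@np.array([p[0],p[1],1.])
def back(n,uv,z):
    o,d=ray(n,uv); return o+d*(z-o[2])/d[2]
def proj(n,X):
    c=calibration(n);R=np.array(c["R"])
    return cv2.projectPoints(np.array(X,float).reshape(-1,3),cv2.Rodrigues(R)[0],np.array(c["t"]),c["camera_matrix"],np.array([c["k1"],0,0,0.]))[0].reshape(-1,2)
def circ(x,y,z,r):
    a=np.linspace(0,2*np.pi,73);return np.c_[x+r*np.cos(a),y+r*np.sin(a),z+0*a]
def crop(n,img,cen,h,sc,circles,fn):
    x0,y0=int(cen[0]-h[0]),int(cen[1]-h[1])
    im=cv2.resize(img[y0:y0+2*h[1],x0:x0+2*h[0],::-1],None,fx=sc,fy=sc,interpolation=cv2.INTER_CUBIC)
    for c,col in circles:
        p=(proj(n,circ(*c))-[x0,y0]+.5)*sc-.5
        cv2.polylines(im,[np.round(p*8).astype(np.int32)],True,col,1,cv2.LINE_AA,3)
    cv2.imwrite(fn,im)
E
python3 - <<'E'
from h import *
from scipy.optimize import least_squares
S={n:cv2.imread(f"pics/{n}0.png")[:,:,::-1].copy() for n in("top","side")}
init={"a":(375,267,.044),"b":(457,236,.036),"c":(280,270,.029),"d":(196,246,.023)}
# maximize radial gradient along the outer rim circle (z=.02)
def score(n,g,x,y,z,r):
    a=np.linspace(0,2*np.pi,180,endpoint=False);
    f=lambda rr:cv2.remap(g,*[v.astype(np.float32).reshape(1,-1) for v in proj(n,np.c_[x+rr*np.cos(a),y+rr*np.sin(a),z+0*a]).T],cv2.INTER_LINEAR)[0]
    return np.mean(f(r+.002)-f(r-.002))
import json
out={}
for k,(u,v,R) in init.items():
    for n in S:
        g=cv2.cvtColor(S[n],cv2.COLOR_RGB2GRAY).astype(np.float32)
        c=back("top",(u,v),.02)
        best=(-1e9,)
        for x in np.arange(-.014,.0141,.001):
            for y in np.arange(-.014,.0141,.001):
                s=score(n,g,c[0]+x,c[1]+y,.02,R)-score(n,g,c[0]+x,c[1]+y,.02,R-.005)
                if s>best[0]:best=(s,c[0]+x,c[1]+y)
        print(k,n,np.round(best,4))
        out[k+n]=best
    m=(np.array(out[k+"top"][1:])+np.array(out[k+"side"][1:]))/2
    print("  dist",np.hypot(*m).round(3))
json.dump(out,open("cases.json","w"),default=float)
for n in S:
  ti=[]
  for k in init:
    R=init[k][2];x,y=out[k+n][1:]
    crop(n,S[n],proj(n,[x,y,.02])[0],(30,25),5,[((x,y,.02,R),(0,255,0)),((x,y,.02,R-.005),(0,255,255)),((x,y,.013,R-.009),(255,0,0))],f"/tmp/{k}.png")
    ti.append(cv2.imread(f"/tmp/{k}.png"))
  cv2.imwrite(f"pics/cases_{n}.png",np.vstack([np.hstack(ti[:2]),np.hstack(ti[2:])]))
crop("top",S["top"],(305,190),(40,40),7,[],"pics/piletop.png")
crop("side",S["side"],(270,250),(50,40),7,[],"pics/pileside.png")
E
```

```text
Traceback (most recent call last):
  File "h.py", line 11, in proj
    c=calibration(n);R=np.array(c["R"])
ValueError: time passes only in moves, steps and waits
```

```bash
sed -i 's/c=calibration(n)/c=cal(n)/' h.py; sed -i '2a import functools\n@functools.lru_cache(None)\ndef cal(n): return calibration(n)' h.py
cat > cases.py <<'E'
from h import *
S={n:cv2.imread(f"pics/{n}0.png")[:,:,::-1].copy() for n in("top","side")}
init={"a":(375,267,.044),"b":(457,236,.036),"c":(280,270,.029),"d":(196,246,.023)}
def score(n,g,x,y,z,r):
    a=np.linspace(0,2*np.pi,180,endpoint=False);
    f=lambda rr:cv2.remap(g,*[v.astype(np.float32).reshape(1,-1) for v in proj(n,np.c_[x+rr*np.cos(a),y+rr*np.sin(a),z+0*a]).T],cv2.INTER_LINEAR)[0]
    return np.mean(f(r+.002)-f(r-.002))
import json
out={}
for k,(u,v,R) in init.items():
    for n in S:
        g=cv2.cvtColor(S[n],cv2.COLOR_RGB2GRAY).astype(np.float32)
        c=back("top",(u,v),.02)
        best=(-1e9,)
        for x in np.arange(-.014,.0141,.001):
            for y in np.arange(-.014,.0141,.001):
                s=score(n,g,c[0]+x,c[1]+y,.02,R)-score(n,g,c[0]+x,c[1]+y,.02,R-.005)
                if s>best[0]:best=(s,c[0]+x,c[1]+y)
        print(k,n,np.round(best,4))
        out[k+n]=best
    m=(np.array(out[k+"top"][1:])+np.array(out[k+"side"][1:]))/2
    print("  dist",np.hypot(*m).round(3))
json.dump(out,open("cases.json","w"),default=float)
for n in S:
  ti=[]
  for k in init:
    R=init[k][2];x,y=out[k+n][1:]
    crop(n,S[n],proj(n,[x,y,.02])[0],(30,25),5,[((x,y,.02,R),(0,255,0)),((x,y,.02,R-.005),(0,255,255)),((x,y,.013,R-.009),(255,0,0))],f"/tmp/{k}.png")
    ti.append(cv2.imread(f"/tmp/{k}.png"))
  cv2.imwrite(f"pics/cases_{n}.png",np.vstack([np.hstack(ti[:2]),np.hstack(ti[2:])]))
crop("top",S["top"],(305,190),(40,40),7,[],"pics/piletop.png")
crop("side",S["side"],(270,250),(50,40),7,[],"pics/pileside.png")
E
python3 cases.py
```

```text
a top [88.7782  0.4573 -0.1106]
a side [59.6029  0.4583 -0.1116]
  dist 0.471
b top [94.9953  0.5269 -0.2992]
b side [45.4788  0.5289 -0.3012]
  dist 0.607
c top [89.8202  0.4472  0.1049]
c side [75.7031  0.4482  0.1049]
  dist 0.46
d top [93.1988  0.4985  0.3006]
d side [88.8682  0.4995  0.3006]
  dist 0.583
```

View pics/cases_top.png

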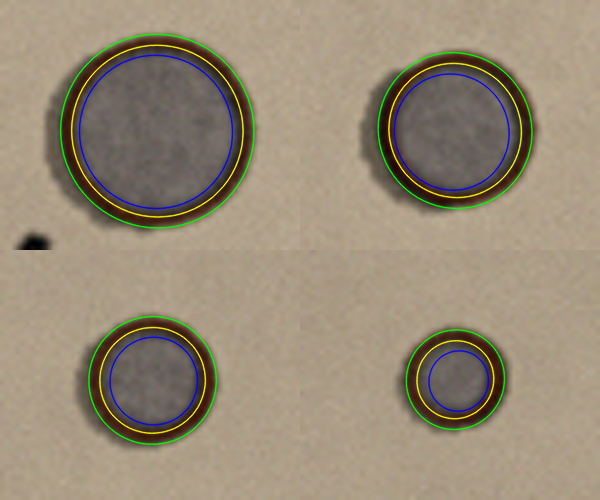

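View pics/cases_side.png

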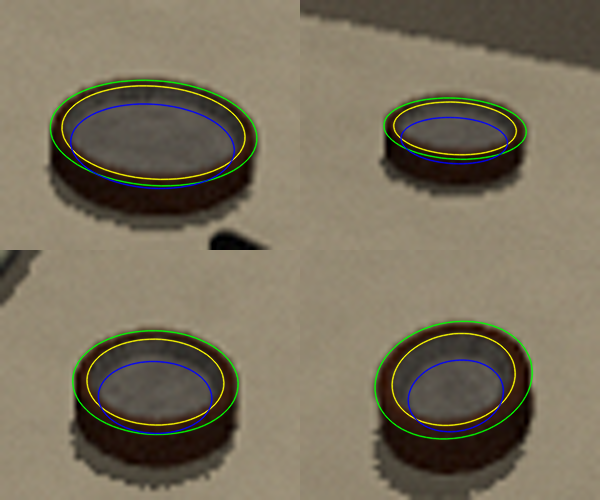

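View pics/piletop.png

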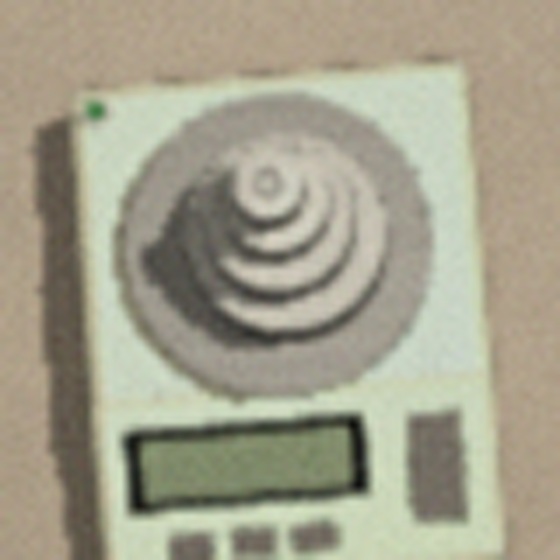

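View pics/pileside.png

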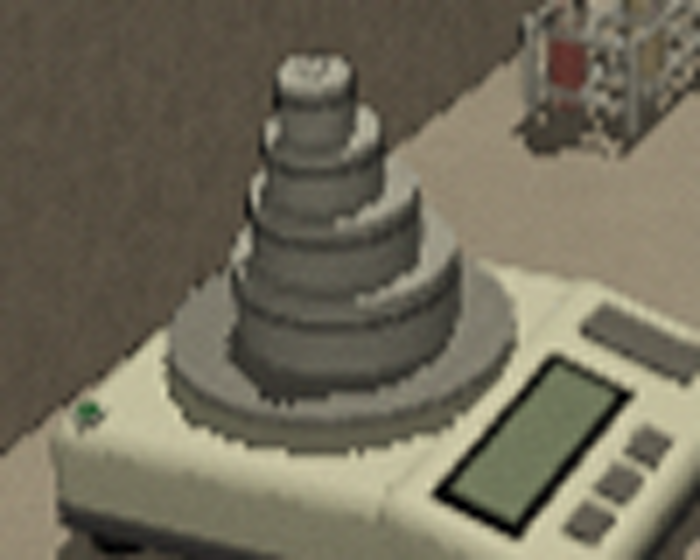

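The case fits match the rims in both views to about 1–2 mm. Next is the pile: the top of d is at about (303,176) in the top view and (265,220) in the side view.

```bash
cat > pile.py <<'E'
from h import *
S={n:cv2.imread(f"pics/{n}0.png")[:,:,::-1].copy() for n in("top","side")}
print(back("top",(303.1,176.1),.132),back("side",(265.3,220.3),.132))
P=dict(d=(.132,.011),c=(.114,.017),b=(.096,.024),a=(.076,.032))
import sys
cx,cy=[float(v) for v in sys.argv[1:3]]
cols=[(0,255,0),(0,255,255),(255,0,0),(0,0,255)]
for n,cen,h,sc in(("top",(305,190),(40,40),7),("side",(270,250),(50,40),7)):
    crop(n,S[n],cen,h,sc,[((cx,cy,z,r),col) for (z,r),col in zip(P.values(),cols)]+[((cx,cy,.052,.05),(255,255,0)),((cx,cy,.052,.032),(255,0,255))],f"pics/ov_{n}{sys.argv[3]}.png")
E
python3 pile.py 0.63 0.038 x
```

```text
[0.63948679 0.05039897 0.132     ] [0.6386356  0.04904127 0.132     ]
```

```bash
python3 pile.py 0.639 0.0497 1
```

```text
[0.63948679 0.05039897 0.132     ] [0.6386356  0.04904127 0.132     ]
```

View pics/ov_top1.png

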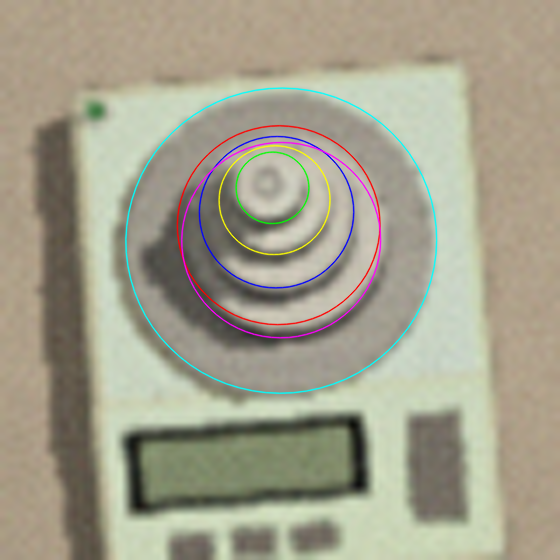

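View pics/ov_side1.png

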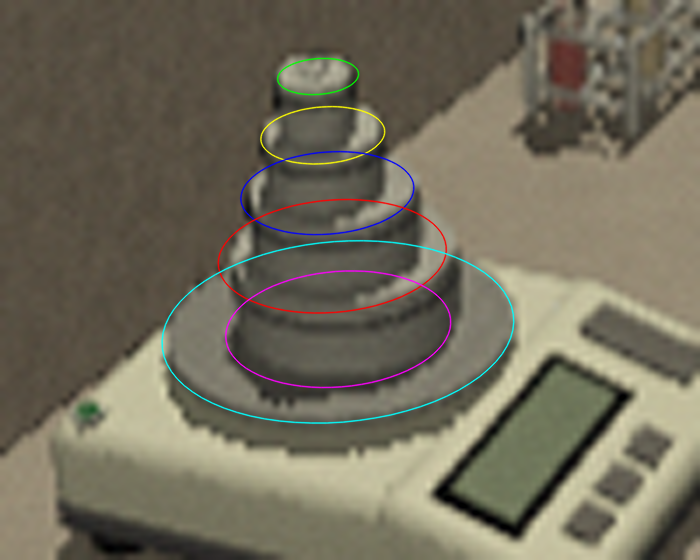

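```bash
cat > go.py <<'E'
from h import *
import sys
s=state();w,x,y,z=s["ee_rot"]
from scipy.spatial.transform import Rotation as Ro
M=Ro.from_quat([x,y,z,w]).as_matrix()
d=np.array([float(v) for v in sys.argv[1:4]])-s["tool_pos"]
print("t",round(s["time"],2),"pos",s["tool_pos"].round(4),"shift cm",(M.T@d*100).round(2),"yaw deg",np.degrees(np.arctan2(M[1,0],M[0,0])).round(2),"tilt",np.degrees(np.arccos(-M[2,2])).round(2),"F",s["force"].round(1),"w",s["grip_width"].round(4),"dist",np.linalg.norm(d).round(3))
E
python3 go.py .639 .0497 .2
```

```text
Traceback (most recent call last):
  File "go.py", line 7, in <module>
    print("t",round(s["time"],2),"pos",s["tool_pos"].round(4),"shift cm",(M.T@d*100).round(2),"yaw deg",np.degrees(np.arctan2(M[1,0],M[0,0])).round(2),"tilt",np.degrees(np.arccos(-M[2,2])).round(2),"F",s["force"].round(1),"w",s["grip_width"].round(4),"dist",np.linalg.norm(d).round(3))
                                                                                                                                                                                                                                  ^^^^^^^^^^^^^^^^^^^^^
AttributeError: 'float' object has no attribute 'round'
```

```bash
sed -i 's/s\["grip_width"\].round(4)/round(s["grip_width"],4)/' go.py; python3 go.py .639 .0497 .2
```

```text
t 0.4 pos [ 0.2113 -0.5882  0.2225] shift cm [ 61.82 -45.58   2.25] yaw deg 19.76 tilt 0.01 F [ 0.4 -0.1 -0. ] w 0.0875 dist 0.768
```

```bash
python3 -m pendant '[4,-3,0,4, 8,-6,0,8, 12,-9,0,12, 16,-12,0,16, 20,-15,0,19.76]' 60 15; python3 go.py .639 .0497 .2
```

```text
time: 1.02
tool_pos: [0.3495, -0.378, 0.2227]
ee_rot: [0.0, 1.0, -0.001, 0.0]
force: [0.5, -0.8, 0.1]
grip_width: 0.0535
t 1.02 pos [ 0.3495 -0.378   0.2227] shift cm [ 28.85 -42.84   2.26] yaw deg -0.13 tilt 0.03 F [ 0.5 -0.8  0.1] w 0.0535 dist 0.517
```

```bash
python3 -m pendant '[3,-4.5,0,0, 6,-9,0,0, 9,-13.5,0,0, 12,-18,0,0, 15,-22.5,0,0]'; python3 -m pendant '[3,-4.5,0,0, 6,-9,0,0, 9,-13.5,0,0, 12,-18,0,0, 13.8,-20.4,1,0]';  python3 -m pendant '[0,0,0,0,0,0,0,0]';python3 go.py .639 .0497 .123
```

```text
time: 1.65
tool_pos: [0.4996, -0.153, 0.2228]
ee_rot: [0.0, 1.0, -0.0, 0.0]
force: [0.1, -0.6, -0.3]
grip_width: 0.0524
time: 2.28
tool_pos: [0.638, 0.0528, 0.213]
ee_rot: [-0.001, 1.0, 0.001, 0.001]
force: [0.5, -0.8, 0.0]
grip_width: 0.0525
time: 2.52
tool_pos: [0.6367, 0.0487, 0.2126]
ee_rot: [0.0, 1.0, -0.0, -0.0]
force: [0.8, -0.3, -0.6]
grip_width: 0.0523
t 2.52 pos [0.6367 0.0487 0.2126] shift cm [ 0.23 -0.11  8.96] yaw deg -0.04 tilt 0.04 F [ 0.8 -0.3 -0.6] w 0.0523 dist 0.09
```

```bash
python3 -m pendant '[0.15,-0.1,3,0, 0.15,-0.1,6,0, 0.15,-0.1,7,0, 0.15,-0.1,7,0]';python3 go.py .639 .0497 .123
cat > look.py <<'E'
from h import *
import sys
# look.py tag topu topv sideu sidev [h]
t=sys.argv[1];h=int(sys.argv[2]) if len(sys.argv)>2 else 40
s=state()["tool_pos"]
ims=[]
for n in("top","side"):
    im=read_camera(n);c=proj(n,s)[0];c=np.clip(c,[h,h],[639-h,479-h]).astype(int)
    cv2.imwrite(f"pics/{t}_{n}full.png",im[:,:,::-1]);print(n,"origin",c-h,"scale",400/(2*h))
    ims.append(cv2.resize(im[c[1]-h:c[1]+h,c[0]-h:c[0]+h,::-1],(400,400),interpolation=cv2.INTER_CUBIC))
cv2.imwrite(f"pics/{t}.png",np.hstack(ims))
E
python3 look.py d1
```

```text
time: 3.02
tool_pos: [0.6382, 0.0496, 0.1429]
ee_rot: [0.0, 1.0, -0.001, -0.0]
force: [0.0, -0.5, -0.0]
grip_width: 0.0524
t 3.02 pos [0.6382 0.0496 0.1429] shift cm [ 0.08 -0.01  1.99] yaw deg -0.07 tilt 0.03 F [ 0.  -0.5 -0. ] w 0.0524 dist 0.02
top origin [263 135] scale 5.0
side origin [224 175] scale 5.0
```

View pics/d1.png

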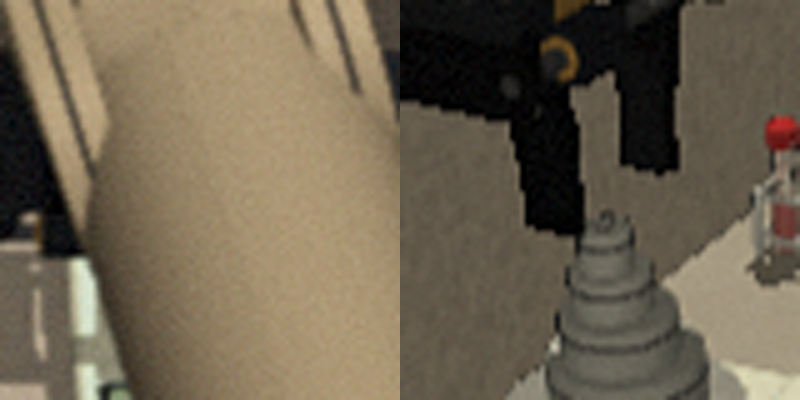

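Side view: the finger tips at (556,232) and (650,172) straddle the pile, and d's top at (608,225) sits midway below them. Descending and gripping.

```bash
python3 -m pendant '[0.05,0,1,0, 0.05,0,2.0,0, 0.05,0,2.0,0]';python3 -m pendant '[0,0,0,0,0,0,0,0,0,0,0,0,0,0,0,0]' 0 15; python3 go.py .639 .0497 .2; python3 look.py d2
```

```text
time: 3.5
tool_pos: [0.6381, 0.0504, 0.1213]
ee_rot: [0.0, 1.0, 0.0, -0.001]
force: [0.3, -0.1, 0.9]
grip_width: 0.0522
time: 4.0
tool_pos: [0.6389, 0.0505, 0.1227]
ee_rot: [0.0, 1.0, -0.0, 0.0]
force: [0.5, 0.6, -0.1]
grip_width: 0.0209
t 4.0 pos [0.6389 0.0505 0.1227] shift cm [ 0.01  0.08 -7.73] yaw deg -0.0 tilt 0.01 F [ 0.5  0.6 -0.1] w 0.0209 dist 0.077
top origin [263 137] scale 5.0
side origin [225 184] scale 5.0
```

View pics/d2.png

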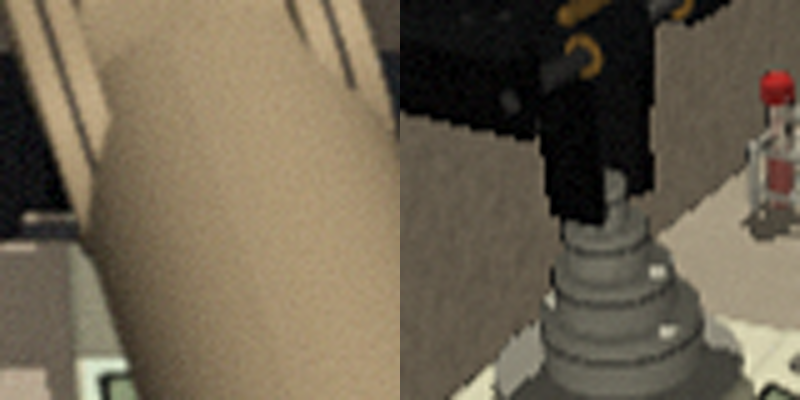

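```bash
python3 -m pendant '[0,0,-0.5,0, 0,0,-2,0, 0,0,-5,0, 0,0,-8,0, 0,0,-8,0]'; python3 go.py .499 .3006 .2; python3 look.py d3 60
```

```text
time: 4.72
tool_pos: [0.6403, 0.051, 0.2064]
ee_rot: [-0.0, 1.0, -0.0, 0.003]
force: [0.4, -1.5, -0.3]
grip_width: 0.0212
t 4.72 pos [0.6403 0.051  0.2064] shift cm [-14.13 -24.96   0.57] yaw deg -0.0 tilt 0.31 F [ 0.4 -1.5 -0.3] w 0.0212 dist 0.287
top origin [241 107] scale 3.3333333333333335
side origin [201 124] scale 3.3333333333333335
```

View pics/d3.png

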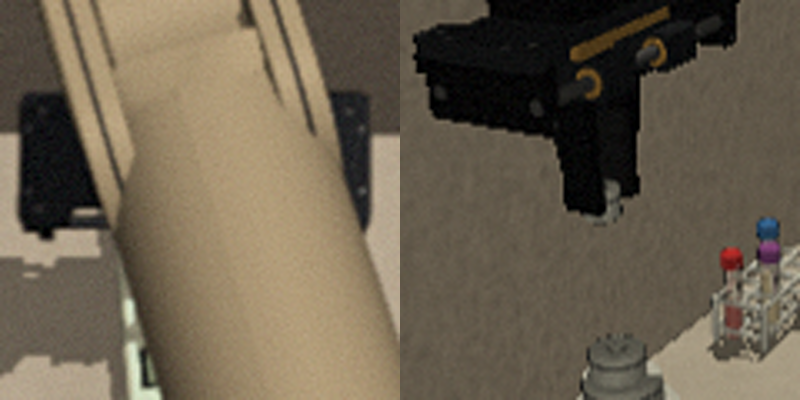

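d came up cleanly, and c is left undisturbed below it. Taking d to its case.

```bash
python3 -m pendant '[-1.5,-2.5,0,0, -4.5,-8,0,0, -7.5,-13.5,0,0, -10.5,-19,0,0, -13,-23.3,0,0]'; python3 -m pendant '[-1,-1.7,0,0, -1,-1.7,3,0,-1,-1.7,6,0, -1,-1.7,9,0, -1,-1.7,12,0]'; python3 -m pendant '[0,0,2,0,0,0,3,0,0,0,3,0,0,0,3,0]'; python3 go.py .499 .3006 .0225; python3 look.py d4
```

```text
time: 5.45
tool_pos: [0.5068, 0.2856, 0.2019]
ee_rot: [0.0, 1.0, 0.001, -0.001]
force: [1.7, -0.8, -1.0]
grip_width: 0.0213
time: 6.08
tool_pos: [0.4992, 0.2992, 0.0809]
ee_rot: [0.001, 1.0, -0.001, -0.0]
force: [0.5, -0.2, -0.9]
grip_width: 0.0213
time: 6.58
tool_pos: [0.4994, 0.3009, 0.0535]
ee_rot: [-0.0, 1.0, -0.0, 0.001]
force: [0.3, -0.4, -1.0]
grip_width: 0.0214
t 6.58 pos [0.4994 0.3009 0.0535] shift cm [-0.05  0.03  3.1 ] yaw deg -0.01 tilt 0.08 F [ 0.3 -0.4 -1. ] w 0.0214 dist 0.031
top origin [152 204] scale 5.0
side origin [212 319] scale 5.0
```

View pics/d4.png

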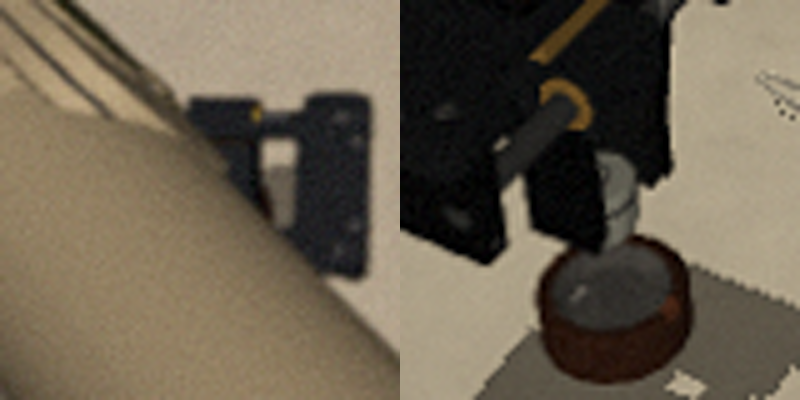

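d is upright and centred above its case. Lowering in small steps while watching force.

```bash
python3 -m pendant '[0,0,1.2,0,0,0,2.2,0,0,0,2.7,0,0,0,2.8,0,0,0,2.8,0]'; python3 -m pendant '[0,0,.1,0,0,0,.2,0,0,0,.2,0]'; python3 go.py .499 .3006 .0225; python3 look.py d5 30
```

```text
time: 7.3
tool_pos: [0.4989, 0.3006, 0.0246]
ee_rot: [-0.0, 1.0, -0.0, 0.0]
force: [0.1, -0.2, 0.1]
grip_width: 0.0209
t 7.3 pos [0.4989 0.3006 0.0246] shift cm [0.01 0.   0.21] yaw deg -0.0 tilt 0.0 F [ 0.1 -0.2  0.1] w 0.0209 dist 0.002
top origin [165 216] scale 6.666666666666667
side origin [224 344] scale 6.666666666666667invalid input: not JSON, or not a number
```

View pics/d5.png

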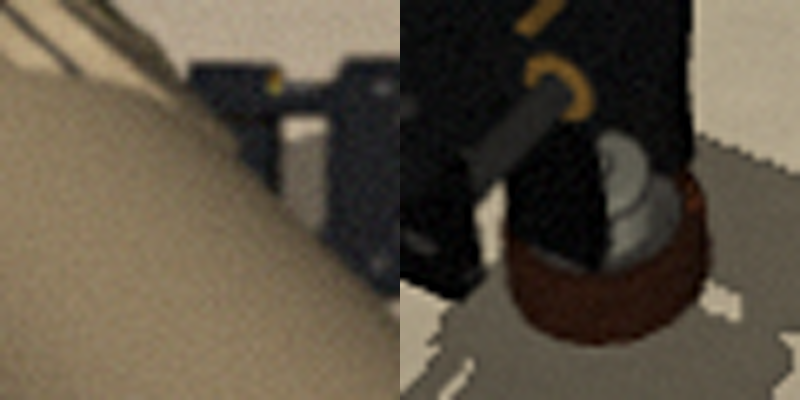

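```bash
python3 -m pendant '[0,0,0.1,0,0,0,0.2,0,0,0,0.2,0]'; python3 go.py .499 .3006 .0225; python3 -m pendant '[0,0,0.05,0,0,0,0.05,0]'; python3 go.py .499 .3006 .0225
```

```text
time: 7.78
tool_pos: [0.4988, 0.3005, 0.0224]
ee_rot: [0.0, 1.0, -0.0, -0.0]
force: [-0.5, -0.3, -0.7]
grip_width: 0.0212
t 7.78 pos [0.4988 0.3005 0.0224] shift cm [ 0.02 -0.01 -0.01] yaw deg -0.0 tilt 0.01 F [-0.5 -0.3 -0.7] w 0.0212 dist 0.0
time: 8.02
tool_pos: [0.4988, 0.3005, 0.022]
ee_rot: [0.0, 1.0, -0.0, -0.0]
force: [-0.1, 0.3, -0.5]
grip_width: 0.0217
t 8.03 pos [0.4988 0.3005 0.022 ] shift cm [ 0.02 -0.01 -0.05] yaw deg -0.0 tilt 0.01 F [-0.1  0.3 -0.5] w 0.0217 dist 0.001
```

```bash
for i in 1 2; do python3 -m pendant '[0,0,0.05,0,0,0,0.05,0]'|egrep 'pos|force'; done
```

```text
tool_pos: [0.4989, 0.3005, 0.0217]
force: [-0.0, 0.1, 1.6]
tool_pos: [0.499, 0.3006, 0.0216]
force: [-2.5, -1.8, 7.3]
```

```bash
python3 -m pendant '[0,0,-0.05,0,0,0,-0.05,0,0,0,-0.05,0]' 35|egrep 'pos|force|grip'; python3 -m pendant '[0,0,-1,0,0,0,-4,0,0,0,-9,0,0,0,-14,0,0,0,-18,0]'; python3 go.py .64 .05 .2
```

```text
tool_pos: [0.4988, 0.3005, 0.0214]
force: [0.1, 0.1, -0.3]
grip_width: 0.03
time: 9.52
tool_pos: [0.499, 0.3009, 0.2045]
ee_rot: [-0.0, 1.0, 0.0, 0.001]
force: [0.4, -0.2, -0.1]
grip_width: 0.0308
t 9.53 pos [0.499  0.3009 0.2045] shift cm [14.1  25.09  0.46] yaw deg 0.02 tilt 0.12 F [ 0.4 -0.2 -0.1] w 0.0308 dist 0.288
```

```bash
cat > chk.py <<'E'
from h import *
import sys
# chk.py tag ; full pics + crops of pile and of cases in side/top
t=sys.argv[1]; k=sys.argv[2]
C=dict(a=(.458,-.111),b=(.528,-.300),c=(.4477,.105),d=(.499,.3006))[k]
ims=[]
for n in("top","side"):
    im=read_camera(n);cv2.imwrite(f"pics/{t}_{n}.png",im[:,:,::-1])
    for X in((.635,.05,.09),(*C,.02)):
        c=proj(n,X)[0].astype(int);h=30;print(n,X,"origin",c-h)
        ims.append(cv2.resize(im[c[1]-h:c[1]+h,c[0]-h:c[0]+h,::-1],(300,300),interpolation=cv2.INTER_CUBIC))
cv2.imwrite(f"pics/{t}.png",np.vstack([np.hstack(ims[:2]),np.hstack(ims[2:])]))
E
python3 chk.py e1 d
```

```text
top (0.635, 0.05, 0.09) origin [273 152]
top (0.499, 0.3006, 0.02) origin [165 216]
side (0.635, 0.05, 0.09) origin [238 210]
side (0.499, 0.3006, 0.02) origin [224 346]
```

View pics/e1.png

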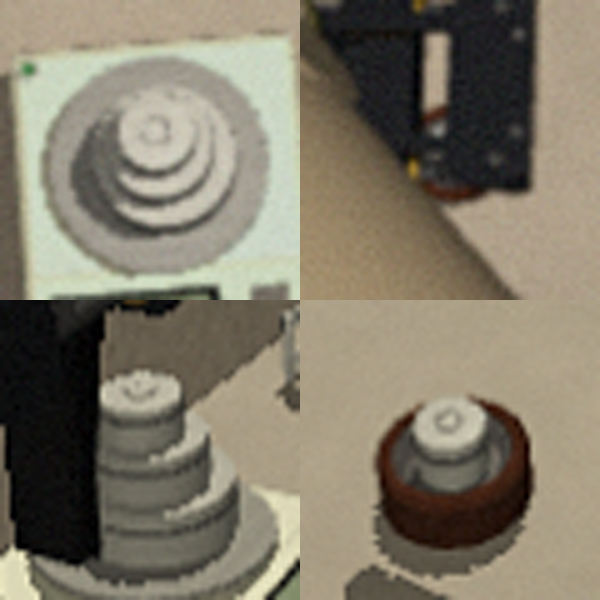

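d stands flat and centred in its case (side crop (450,425)). Measuring the new pile top, c, at z = 0.114.

```bash
cat > ov.py <<'E'
from h import *
import sys
# ov.py tag x y z r : overlay on pics/tag_{top,side}.png ; also auto search around
t=sys.argv[1];x,y,z,r=map(float,sys.argv[2:6]);ims=[]
for n in("top","side"):
    im=cv2.imread(f"pics/{t}_{n}.png")[:,:,::-1].copy()
    crop(n,im,proj(n,[x,y,z])[0],(30,30),10/1.5,[((x,y,z,r),(0,255,0))],"/tmp/o.png");ims.append(cv2.imread("/tmp/o.png"))
cv2.imwrite(f"pics/{t}_ov.png",np.hstack(ims))
E
python3 -c "
from h import *
print(back('top',(304.0,177.8),.114),back('side',(266.2,228),.114))"
python3 ov.py e1 .639 .0485 .114 .017
```

```text
[0.63961375 0.04910399 0.114     ] [0.63976412 0.0465563  0.114     ]
```

View pics/e1_ov.png

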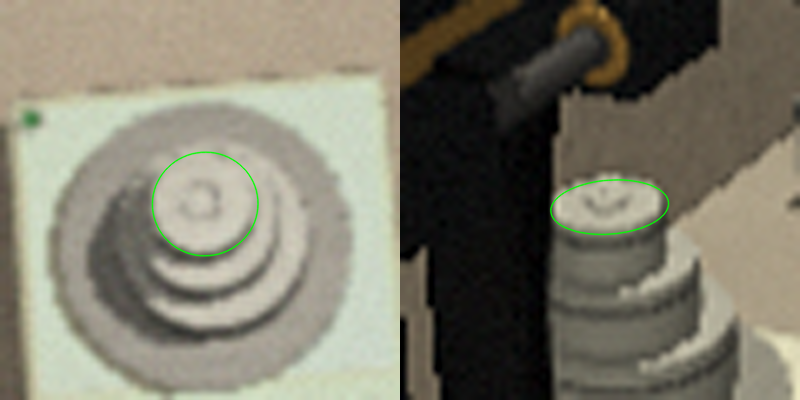

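```bash
python3 -m pendant '[2,4,0,0,5,9,0,0,8,14.5,0,0,11,20,0,0,13.5,24.5,0,0]' 65 18|egrep pos; python3 -m pendant '[0.5,0.7,1,0,0.5,0.7,4,0,0.5,0.7,7,0,0.5,0.7,7.5,0,0.5,0.7,7.5,0]'|egrep 'pos|grip'; python3 go.py .639 .0488 .1045; python3 look.py f1
```

```text
tool_pos: [0.6345, 0.0527, 0.2013]
tool_pos: [0.6388, 0.0493, 0.1271]
grip_width: 0.0566
t 10.88 pos [0.6388 0.0493 0.1271] shift cm [0.02 0.05 2.26] yaw deg 0.04 tilt 0.02 F [ 0.3 -0.4  0.7] w 0.0566 dist 0.023
top origin [263 136] scale 5.0
side origin [225 182] scale 5.0
```

View pics/f1.png

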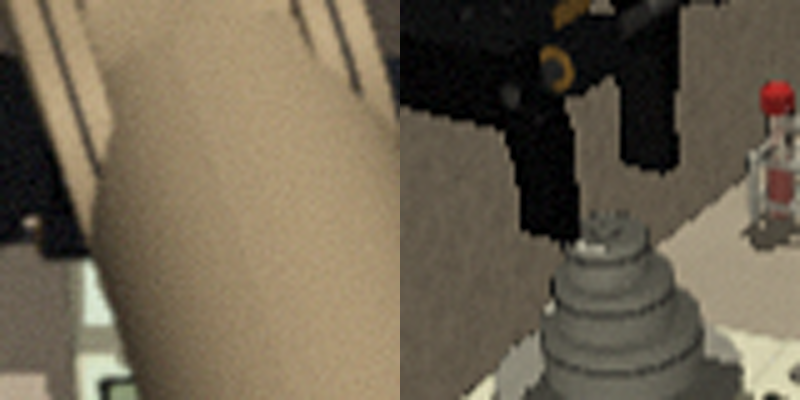

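The finger tips at (548,238) and (650,168) straddle c's top, which is at about (612,230).

```bash
python3 -m pendant '[0,0,1,0, 0,0.03,2,0, 0,0.03,2.25,0,0,0.03,2.25,0]'|egrep pos;python3 -m pendant '[0,0,0,0,0,0,0,0,0,0,0,0,0,0,0,0]' 0 18|egrep 'pos|grip|force'; python3 -m pendant '[0,0,-0.5,0, 0,0,-2,0, 0,0,-5,0, 0,0,-9.5,0, 0,0,-9.5,0]'|egrep 'pos|grip|force'; python3 go.py .4477 .105 .2; python3 look.py f2 50
```

```text
tool_pos: [0.6387, 0.0482, 0.1037]
tool_pos: [0.6389, 0.0482, 0.1042]
force: [-0.3, 0.7, -0.0]
grip_width: 0.0328
tool_pos: [0.6409, 0.0489, 0.2043]
force: [-0.6, -0.1, -1.6]
grip_width: 0.0335
t 12.6 pos [0.6409 0.0489 0.2043] shift cm [-19.32  -5.61   0.29] yaw deg -0.0 tilt 0.43 F [-0.6 -0.1 -1.6] w 0.0335 dist 0.201
top origin [252 117] scale 4.0
side origin [211 134] scale 4.0
```

View pics/f2.png

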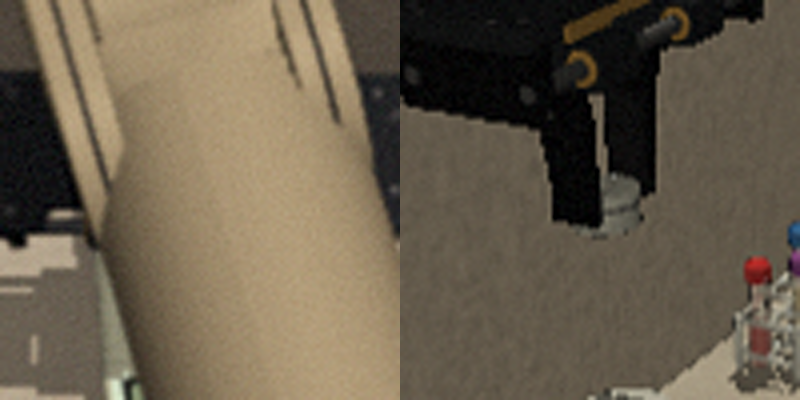

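c is held level. Taking it to case c.

```bash
python3 -m pendant '[-3,-1,0,0,-8,-2.4,0,0,-13,-3.8,0,0,-17.5,-5.2,0,0,-19.1,-5.65,0,0]'|egrep pos; python3 -m pendant '[0,0,3,0,0,0,7,0,0,0,11,0,0,0,14,0,0,0,14.5,0]'|egrep pos; python3 -m pendant '[0,0,0,0,0,0,0,0]' |egrep 'pos|force'; python3 go.py .4477 .105 .0215; python3 look.py f3
```

```text
tool_pos: [0.4451, 0.1053, 0.1982]
tool_pos: [0.4458, 0.1043, 0.0519]
tool_pos: [0.4487, 0.1048, 0.0552]
force: [0.1, 0.2, -0.8]
t 14.2 pos [0.4487 0.1048 0.0552] shift cm [-0.1  -0.02  3.37] yaw deg -0.01 tilt 0.11 F [ 0.1  0.2 -0.8] w 0.0341 dist 0.034
top origin [238 228] scale 5.0
side origin [302 255] scale 5.0
```

View pics/f3.png

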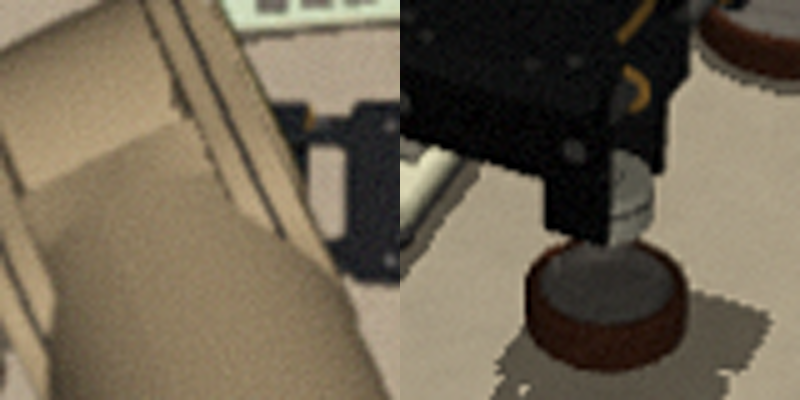

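```bash
python3 -m pendant '[-0.05,0,1.2,0,-0.05,0,2.3,0,-0.05,0,2.8,0,-0.05,0,3.0,0,-0.05,0,3.0,0]'|egrep 'pos|force'; python3 -m pendant '[0,0,0,0,0,0,0.05,0,0,0,0.1,0,0,0,0.1,0]'|egrep 'pos|force'; python3 -m pendant '[0,0,0.05,0,0,0,0.1,0,0,0,0.1,0]'|egrep 'pos|force'
```

```text
tool_pos: [0.4474, 0.1048, 0.024]
force: [0.5, -0.4, -0.2]
tool_pos: [0.4473, 0.1047, 0.023]
force: [0.6, -0.1, -0.9]
tool_pos: [0.4473, 0.1047, 0.022]
force: [-0.5, 0.5, -1.2]
```

```bash
for i in 1 2; do python3 -m pendant '[0,0,0.05,0,0,0,0.05,0]'|egrep 'pos|force'; done; python3 look.py f4 30
```

```text
tool_pos: [0.4473, 0.1047, 0.0215]
force: [-0.0, -0.6, -0.7]
tool_pos: [0.4474, 0.1047, 0.0211]
force: [-0.9, -0.6, 1.5]
top origin [250 239] scale 6.666666666666667
side origin [313 281] scale 6.666666666666667
```

View pics/f4.png

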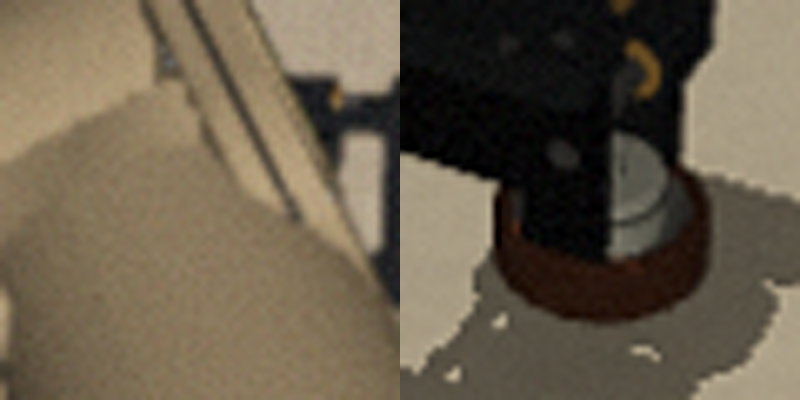

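Contact has begun (z force turned positive), so releasing.

```bash
python3 -m pendant '[0,0,0,0,0,0,0,0,0,0,0,0]' 48|egrep 'pos|force|grip'; python3 -m pendant '[0,0,-1,0,0,0,-4,0,0,0,-9,0,0,0,-14,0,0,0,-18,0]'|egrep 'pos|force|grip';python3 -m pendant '[0,-4,0,0,0,-9,0,0,0,-9,0,0]'|egrep 'pos|force|grip'; python3 chk.py g1 c
```

```text
tool_pos: [0.4474, 0.1047, 0.021]
force: [-0.1, -0.3, -0.5]
grip_width: 0.0414
tool_pos: [0.4475, 0.1051, 0.2039]
force: [0.6, 0.7, -1.0]
grip_width: 0.0414
tool_pos: [0.4464, 0.1987, 0.202]
force: [-0.8, -0.2, -0.3]
grip_width: 0.0419
top (0.635, 0.05, 0.09) origin [273 152]
top (0.4477, 0.105, 0.02) origin [249 239]
side (0.635, 0.05, 0.09) origin [238 210]
side (0.4477, 0.105, 0.02) origin [312 281]
```

View pics/g1.png

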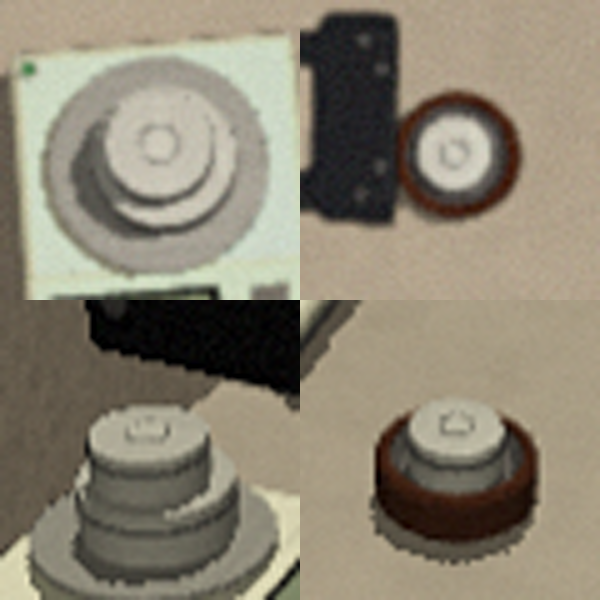

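c lies in its case (top crop (455,153)). Next is b, at z = 0.096.

```bash
python3 -c "
from h import *
print(back('top',(304.4,180.8),.096),back('side',(267.7,237),.096))"
python3 ov.py g1 .639 .048 .096 .024;python3 go.py .639 .048 .2
```

```text
[0.63674585 0.04881151 0.096     ] [0.63638961 0.04865264 0.096     ]
t 17.88 pos [0.4472 0.1949 0.2014] shift cm [19.17 14.71  0.14] yaw deg 0.06 tilt 0.01 F [-0.7 -0.1  0.7] w 0.0414 dist 0.242
```

View pics/g1_ov.png

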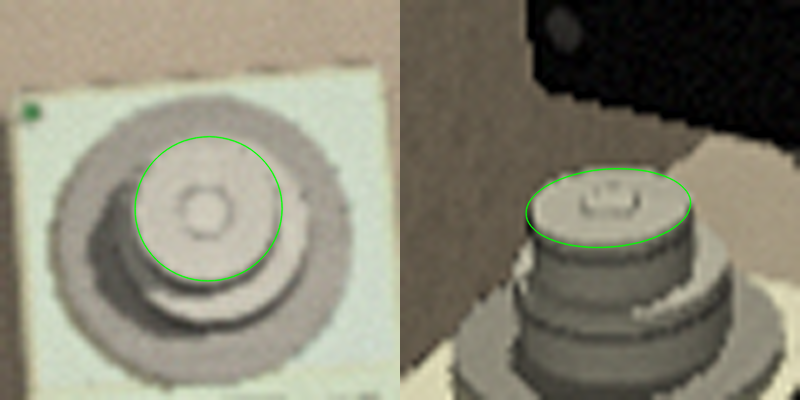

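```bash
python3 -m pendant '[3,2,0,0,7,5.4,0,0,11,8.5,0,0,15,11.6,0,0,18.5,14.2,0,0]' 85 22|egrep pos; python3 -m pendant '[0.5,0.44,1,0,0.5,0.44,4,0,0.5,0.44,7.5,0,0.5,0.44,9,0,0.5,0.44,9,0]'|egrep 'pos|grip'; python3 go.py .637 .0485 .085; python3 look.py i1
```

```text
tool_pos: [0.6335, 0.049, 0.201]
tool_pos: [0.6366, 0.048, 0.1106]
grip_width: 0.0741
t 19.12 pos [0.6366 0.048  0.1106] shift cm [ 0.04 -0.05  2.56] yaw deg -0.01 tilt 0.09 F [-0.6  0.1  1.1] w 0.0741 dist 0.026
top origin [264 139] scale 5.0
side origin [227 190] scale 5.0
```

View pics/i1.png

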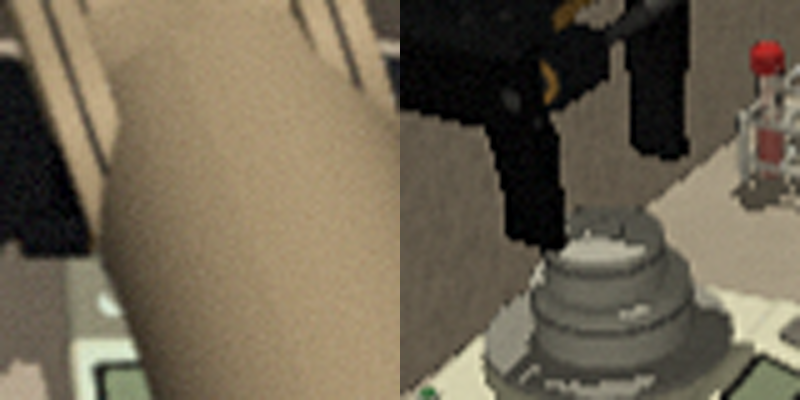

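The fingers at (536,240) and (660,155) straddle b, whose top is at about (607,235).

```bash
python3 -m pendant '[0.03,-0.05,1.2,0, 0.03,-0.05,2.3,0, 0.03,-0.05,2.5,0,0.03,-0.05,2.5,0]'|egrep 'pos|force';python3 -m pendant '[0,0,0,0,0,0,0,0,0,0,0,0,0,0,0,0]' 0 22|egrep 'pos|grip|force'; python3 -m pendant '[0,0,-0.5,0, 0,0,-2,0, 0,0,-5,0, 0,0,-10,0, 0,0,-11.5,0]'|egrep 'pos|grip|force'; python3 go.py .528 -.3002 .2; python3 look.py i2 50
```

```text
tool_pos: [0.6376, 0.0488, 0.0859]
force: [0.0, 0.2, -0.4]
tool_pos: [0.6377, 0.0488, 0.0862]
force: [-0.6, 0.2, 0.3]
grip_width: 0.047
tool_pos: [0.6391, 0.0494, 0.2056]
force: [0.2, -0.0, -1.9]
grip_width: 0.0472
t 20.85 pos [0.6391 0.0494 0.2056] shift cm [-11.11  34.96   0.48] yaw deg 0.0 tilt 0.33 F [ 0.2 -0.  -1.9] w 0.0472 dist 0.367
top origin [252 118] scale 4.0
side origin [212 134] scale 4.0
```

View pics/i2.png

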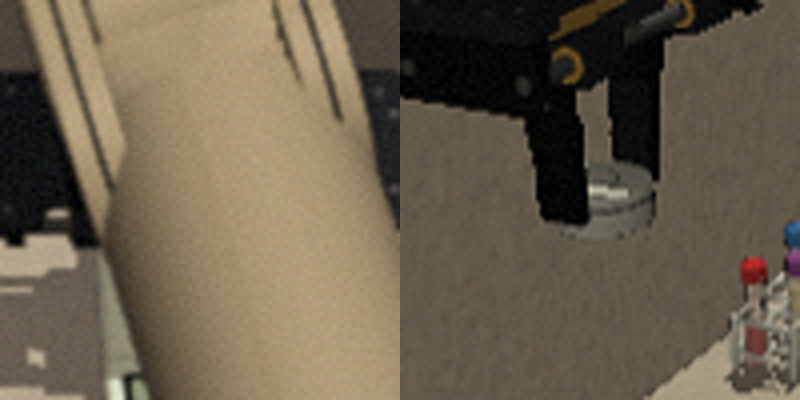

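```bash
python3 -c "
from h import *
print(back('side',(341,200),0),back('side',(312,228),0),back('top',(481,172),.0),back('top',(515,140),.27),back('top',(437,158),.1))"
```

```text
[ 0.6751694  -0.37052899  0.        ] [ 0.66686137 -0.18376882  0.        ] [ 0.68135459 -0.36717836  0.        ] [ 0.68501011 -0.36077871  0.27      ] [ 0.68905706 -0.24139185  0.1       ]
```

The bottle (x about 0.68) and the tubes stay clear of the path.

```bash
python3 -m pendant '[-1.5,3,0,0,-4,8,0,0,-6.5,13.5,0,0,-8.5,19,0,0,-10.5,24.5,0,0]'|egrep pos; python3 -m pendant '[0,5,0,0,-0.4,9,0,0,-0.45,10.4,0,0,-0.45,10.4,0,0]'|egrep 'pos|force'; python3 go.py .528 -.3002 .0232; python3 look.py i3 50
```

```text
tool_pos: [0.5308, -0.1978, 0.1995]
tool_pos: [0.5275, -0.3003, 0.1997]
force: [0.1, 0.0, -1.6]
t 22.07 pos [ 0.5275 -0.3003  0.1997] shift cm [8.000e-02 1.000e-02 1.765e+01] yaw deg -0.07 tilt 0.12 F [ 0.1  0.  -1.6] w 0.0471 dist 0.176
top origin [427 175] scale 4.0
side origin [336  94] scale 4.0
```

View pics/i3.png

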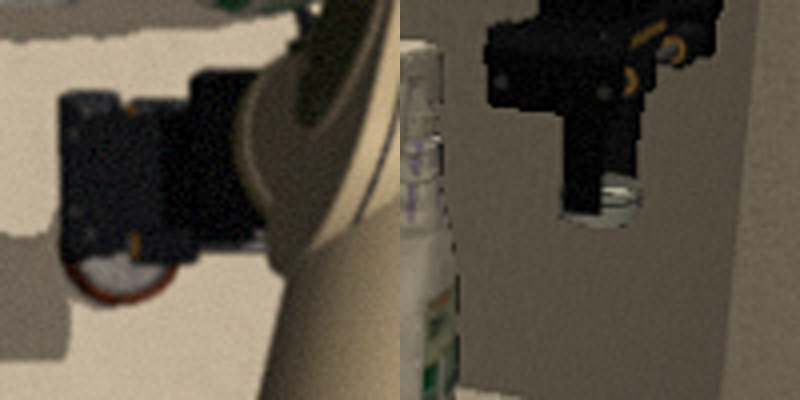

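View pics/i3_topfull.png

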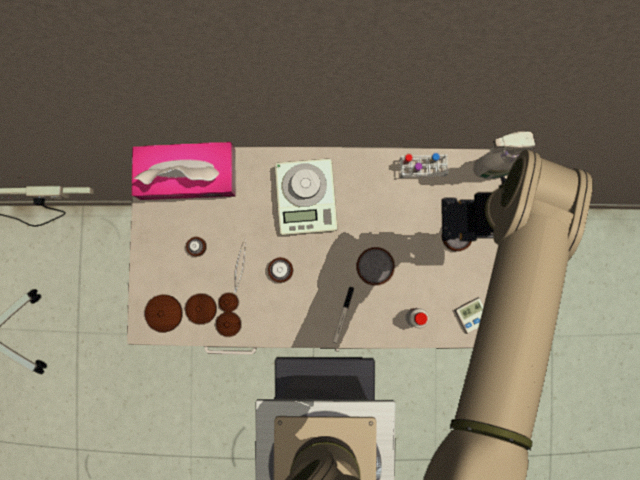

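View pics/i3_sidefull.png

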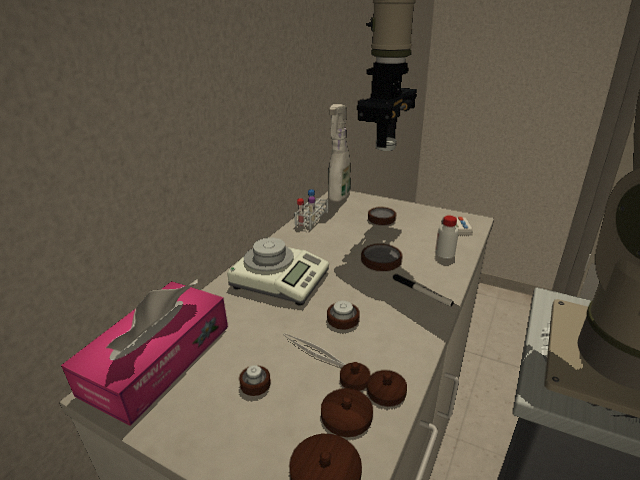

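```bash
python3 -c "
from h import *
for uv in((525,152),(560,163),(498,185),(590,190)):
  for z in(.35,.45,.55): print(uv,z,back('top',uv,z).round(3))
for uv in((374,60),(413,60),(370,90),(413,90)):
  o,d=ray('side',uv); print(uv,(o+d*(.528-o[0])/d[0]).round(3), (o+d*(-.30-o[1])/d[1]).round(3))
print(back('top',(535,133),.28),back('top',(500,140),.28), back('top',(522,152),.25))"
```

```text
(525, 152) 0.35 [ 0.641 -0.35   0.35 ]
(525, 152) 0.45 [ 0.614 -0.313  0.45 ]
(525, 152) 0.55 [ 0.588 -0.277  0.55 ]
(560, 163) 0.35 [ 0.622 -0.415  0.35 ]
(560, 163) 0.45 [ 0.598 -0.371  0.45 ]
(560, 163) 0.55 [ 0.573 -0.328  0.55 ]
(498, 185) 0.35 [ 0.58  -0.298  0.35 ]
(498, 185) 0.45 [ 0.56  -0.266  0.45 ]
(498, 185) 0.55 [ 0.54  -0.235  0.55 ]
(590, 190) 0.35 [ 0.574 -0.47   0.35 ]
(590, 190) 0.45 [ 0.555 -0.42   0.45 ]
(590, 190) 0.55 [ 0.535 -0.371  0.55 ]
(374, 60) [ 0.528 -0.201  0.397] [ 0.566 -0.3    0.385]
(413, 60) [ 0.528 -0.468  0.369] [ 0.479 -0.3    0.389]
(370, 90) [ 0.528 -0.185  0.342] [ 0.573 -0.3    0.32 ]
(413, 90) [ 0.528 -0.489  0.293] [ 0.473 -0.3    0.328]
[ 0.6971171  -0.39821363  0.28      ] [ 0.68145604 -0.32762776  0.28      ] [ 0.66677817 -0.38075505  0.25      ]
```

The wrist reaches x of about 0.60 at most and the bottle starts at about 0.65, so it's clear. Lowering b.

```bash
python3 -m pendant '[0,0,2,0,0.05,0,6,0,0.05,0,10,0,0.05,0,13,0,0.05,0,14,0]'|egrep 'pos|force'; python3 -m pendant '[0,0,0,0,0,0,0.5,0,0,0,0.5,0]'|egrep 'pos|force'; python3 go.py .528 -.3002 .0232;python3 look.py i4
```

```text
tool_pos: [0.5281, -0.2979, 0.0594]
force: [-0.4, -0.3, -1.5]
tool_pos: [0.5289, -0.3003, 0.0567]
force: [-0.2, 0.3, -2.1]
t 23.18 pos [ 0.5289 -0.3003  0.0567] shift cm [-0.1  -0.01  3.35] yaw deg -0.0 tilt 0.06 F [-0.2  0.3 -2.1] w 0.0471 dist 0.034
top origin [420 192] scale 5.0
side origin [342 159] scale 5.0
```

View pics/i4.png

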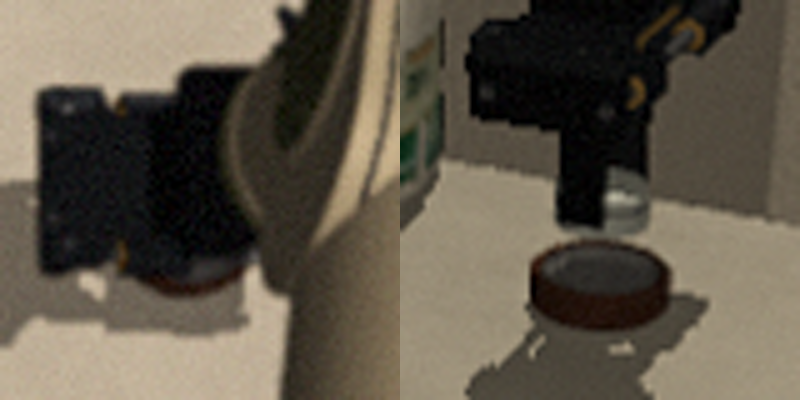

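```bash
python3 -m pendant '[-0.05,0,1.2,0,-0.05,0,2.3,0,-0.05,0,2.8,0,-0.05,0,3.0,0,-0.05,0,3.0,0]'|egrep 'pos|force'; python3 -m pendant '[0,0,0,0,0,0,0.1,0,0,0,0.15,0,0,0,0.15,0]'|egrep 'pos|force'; python3 -m pendant '[0,0,0.05,0,0,0,0.1,0,0,0,0.1,0]'|egrep 'pos|force';for i in 1 2; do python3 -m pendant '[0,0,0.05,0,0,0,0.05,0]'|egrep 'pos|force'; done
```

```text
tool_pos: [0.5282, -0.3002, 0.0261]
force: [0.8, 0.2, -1.5]
tool_pos: [0.5281, -0.3002, 0.0246]
force: [-0.1, -0.2, -2.0]
tool_pos: [0.5281, -0.3002, 0.0235]
force: [0.0, -1.1, -2.0]
tool_pos: [0.5281, -0.3002, 0.0231]
force: [-0.6, 0.2, -0.8]
tool_pos: [0.5282, -0.3002, 0.0231]
force: [-2.9, 2.3, 4.4]
```

Contact (+4 N). Releasing.

```bash
python3 -m pendant '[0,0,0,0,0,0,0,0,0,0,0,0]' 66|egrep 'pos|force|grip'; python3 -m pendant '[0,0,-1,0,0,0,-4,0,0,0,-9,0,0,0,-14,0,0,0,-18,0]'|egrep 'pos|force|grip';python3 -m pendant '[0,-4,0,0,0,-9,0,0,0,-14,0,0,0,-14,0,0]'|egrep 'pos|force|grip'; python3 chk.py j1 b
```

```text
tool_pos: [0.5282, -0.3002, 0.0225]
force: [-0.7, 0.3, 0.0]
grip_width: 0.0573
tool_pos: [0.5285, -0.3002, 0.2057]
force: [-0.1, -0.6, 0.8]
grip_width: 0.0574
tool_pos: [0.5288, -0.1554, 0.2038]
force: [0.2, -0.3, 0.1]
grip_width: 0.0573
top (0.635, 0.05, 0.09) origin [273 152]
top (0.528, -0.3, 0.02) origin [426 205]
side (0.635, 0.05, 0.09) origin [238 210]
side (0.528, -0.3, 0.02) origin [351 183]
```

View pics/j1.png

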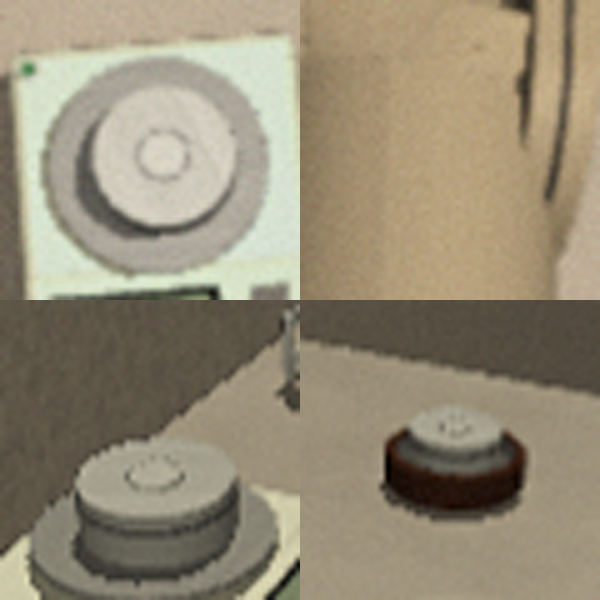

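b sits in its case (side crop (455,430)). Last is a, at z = 0.076.

```bash
python3 -c "
from h import *
print(back('top',(305.4,182.8),.076),back('side',(269.1,245.9),.076))"
python3 ov.py j1 .6365 .0463 .076 .032;python3 go.py .6365 .0463 .2
```

```text
[0.63634851 0.04725802 0.076     ] [0.63517268 0.04802199 0.076     ]
t 26.88 pos [ 0.5283 -0.1602  0.2033] shift cm [ 10.84 -20.65   0.32] yaw deg 0.04 tilt 0.07 F [-0.1 -0.5 -0.1] w 0.0576 dist 0.233
```

View pics/j1_ov.png

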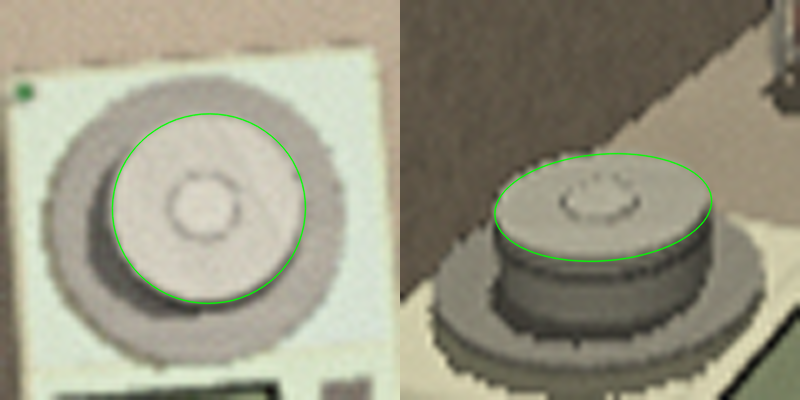

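```bash
python3 -m pendant '[1.5,-3,0,0,4,-8,0,0,6.5,-13,0,0,9,-18,0,0,10.8,-20.75,0,0]' 100 28|egrep pos; python3 -m pendant '[0,0,1,0,0,0,5,0,0,0,9,0,0,0,11,0,0,0,11,0]'|egrep 'pos|grip'; python3 go.py .636 .0472 .062; python3 look.py k1
```

```text
tool_pos: [0.6371, 0.0488, 0.2025]
tool_pos: [0.6355, 0.0458, 0.0915]
grip_width: 0.0872
t 28.12 pos [0.6355 0.0458 0.0915] shift cm [ 0.06 -0.14  2.95] yaw deg -0.09 tilt 0.13 F [-0.3  0.4  0.8] w 0.0872 dist 0.03
top origin [265 141] scale 5.0
side origin [229 198] scale 5.0
```

View pics/k1.png

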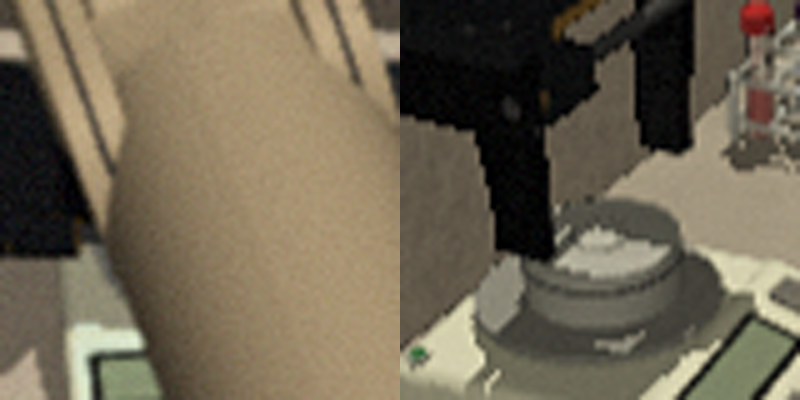

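```bash
python3 go.py .636 .0472 .062; python3 -m pendant '[0,-0.05,0.5,0,0,-0.08,0.5,0,0,-0.08,0.5,0]'|egrep 'pos|force'; python3 go.py .636 .0472 .062
```

```text
t 28.23 pos [0.637  0.0469 0.094 ] shift cm [-0.1  -0.03  3.2 ] yaw deg -0.05 tilt 0.1 F [ 0.1 -0.3 -0.2] w 0.087 dist 0.032
tool_pos: [0.6363, 0.0482, 0.0879]
force: [-0.8, 0.1, -0.6]
t 28.6 pos [0.6363 0.0482 0.0879] shift cm [-0.03  0.1   2.59] yaw deg 0.0 tilt 0.03 F [-0.8  0.1 -0.6] w 0.087 dist 0.026
```

```bash
python3 -m pendant '[0,0.08,1,0,0,0.08,2,0,0,0.08,2.5,0,0,0.08,2.5,0]'|egrep 'pos|force';python3 -m pendant '[0,0,0,0,0,0,0,0,0,0,0,0,0,0,0,0]' 0 28|egrep 'pos|grip|force'; python3 -m pendant '[0,0,-0.3,0, 0,0,-1,0, 0,0,-3,0, 0,0,-7,0, 0,0,-10,0]'|egrep 'pos|grip|force'; python3 go.py .4577 -.111 .165; python3 look.py k2 50
```

```text
tool_pos: [0.6358, 0.0473, 0.0618]
force: [-1.0, 0.2, 0.2]
tool_pos: [0.6363, 0.0472, 0.0628]
force: [-0.7, -0.5, 0.9]
grip_width: 0.0631
tool_pos: [0.6366, 0.0476, 0.1657]
force: [-1.0, 0.4, -4.4]
grip_width: 0.0633
t 30.23 pos [0.6366 0.0476 0.1657] shift cm [-17.9   15.86   0.03] yaw deg 0.01 tilt 0.13 F [-1.   0.4 -4.4] w 0.0633 dist 0.239
top origin [253 124] scale 4.0
side origin [215 154] scale 4.0
```

View pics/k2.png

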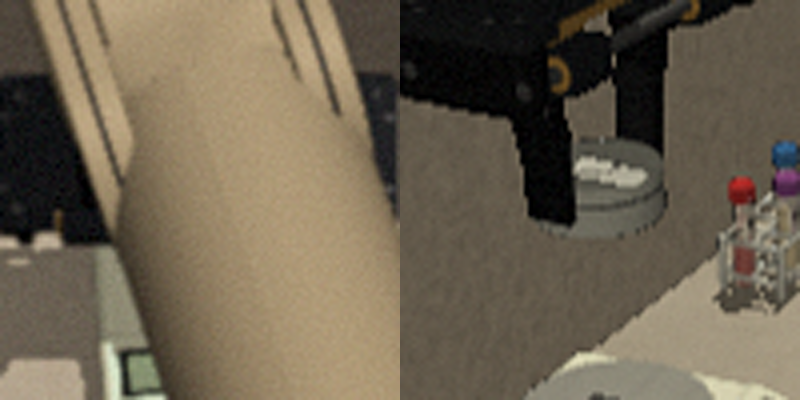

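a is held level (about −4.4 N). Moving to case a.

```bash
python3 -m pendant '[-1.5,1.4,-1,0,-5,4.5,-1,0,-8.5,7.6,-1,0,-12,10.7,-1,0,-15,13.3,-1,0]'|egrep pos; python3 -m pendant '[-2.3,2,0,0,-2.85,2.55,0,0,-2.85,2.55,0,0]'|egrep 'pos|grip';  python3 -m pendant '[0,0,2,0,0,0,6,0,0,0,9,0,0,0,11.5,0,0,0,11.5,0]'|egrep 'pos|grip|force';python3 -m pendant '[0,0,0,0,0,0,0,0]'|egrep 'pos'; python3 go.py .4577 -.111 .0235; python3 look.py k3
```

```text
tool_pos: [0.4842, -0.0869, 0.1717]
tool_pos: [0.4575, -0.1111, 0.1723]
grip_width: 0.0633
tool_pos: [0.4569, -0.1096, 0.0559]
force: [-0.6, -0.6, -5.3]
grip_width: 0.0632
tool_pos: [0.4586, -0.1111, 0.0587]
t 32.2 pos [ 0.4586 -0.1111  0.0587] shift cm [-0.1  -0.01  3.52] yaw deg 0.01 tilt 0.12 F [ 0.5  0.6 -5.1] w 0.0633 dist 0.035
top origin [336 224] scale 5.0
side origin [341 197] scale 5.0
```

View pics/k3.png

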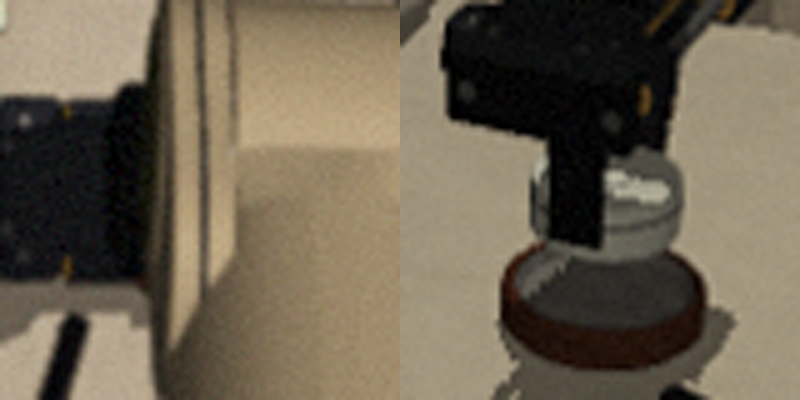

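a is centred above its case (crop (606,205), with the case at (603,305)). Lowering slowly.

```bash
python3 -m pendant '[-0.05,0,1.2,0,-0.05,0,2.3,0,-0.05,0,2.9,0,-0.05,0,3.1,0,-0.05,0,3.1,0]'|egrep 'pos|force'; python3 -m pendant '[0,0,0,0,0,0,0.1,0,0,0,0.15,0,0,0,0.15,0]'|egrep 'pos|force'; python3 -m pendant '[0,0,0.05,0,0,0,0.1,0,0,0,0.1,0]'|egrep 'pos|force';for i in 1; do python3 -m pendant '[0,0,0.05,0,0,0,0.05,0]'|egrep 'pos|force'; done
```

```text
tool_pos: [0.4572, -0.1111, 0.0265]
force: [-0.5, 0.1, -5.6]
tool_pos: [0.4571, -0.1112, 0.0251]
force: [-0.3, -0.8, -5.1]
tool_pos: [0.4571, -0.1112, 0.024]
force: [0.3, 0.2, -4.6]
tool_pos: [0.4572, -0.1112, 0.0237]
force: [-1.3, 1.1, -1.9]
```

```bash
python3 -m pendant '[0,0,0.04,0,0,0,0.04,0]'|egrep 'pos|force'; python3 -m pendant '[0,0,0,0,0,0,0,0,0,0,0,0]' 86|egrep 'pos|force|grip'; python3 -m pendant '[0,0,-1,0,0,0,-4,0,0,0,-9,0,0,0,-14,0,0,0,-18,0]'|egrep 'pos|force|grip';python3 -m pendant '[0,5,0,0,0,10,0,0,0,15,0,0,0,20,0,0,0,25,0,0]'|egrep 'pos|force|grip';python3 -m pendant '[0,5,0,0,0,10,0,0,-3,14,0,0,-3,14,0,0]'|egrep 'pos|force|grip'; python3 chk.py l1 a
python3 - <<'E'
from h import *
C=dict(a=(.458,-.111),b=(.528,-.300),c=(.4477,.105),d=(.499,.3006))
W=dict(a=(.032,.024),b=(.024,.02),c=(.017,.018),d=(.011,.018));rows=[]
for n in("top","side"):
    im=cv2.imread(f"pics/l1_{n}.png")[:,:,::-1].copy();r=[]
    for k in C:
        x,y=C[k];c=proj(n,(x,y,.025))[0]
        crop(n,im,c,(20,20),5,[((x,y,.013+W[k][1],W[k][0]),(0,255,0))],"/tmp/q.png");r.append(cv2.imread("/tmp/q.png"))
    rows.append(np.hstack(r))
cv2.imwrite("pics/l1_fin.png",np.vstack(rows))
E
```

```text
tool_pos: [0.4572, -0.1112, 0.0237]
force: [-4.3, 1.5, 4.5]
tool_pos: [0.4574, -0.1112, 0.0233]
force: [-0.8, 0.5, 0.1]
grip_width: 0.074
tool_pos: [0.4574, -0.111, 0.206]
force: [0.7, 0.3, -2.1]
grip_width: 0.0749
tool_pos: [0.4571, -0.3627, 0.204]
force: [0.7, -0.8, -0.3]
grip_width: 0.0747
tool_pos: [0.4231, -0.5054, 0.2032]
force: [-0.2, 0.4, -0.9]
grip_width: 0.0749
top (0.635, 0.05, 0.09) origin [273 152]
top (0.458, -0.111, 0.02) origin [345 235]
side (0.635, 0.05, 0.09) origin [238 210]
side (0.458, -0.111, 0.02) origin [351 223]
```

View pics/l1_fin.png

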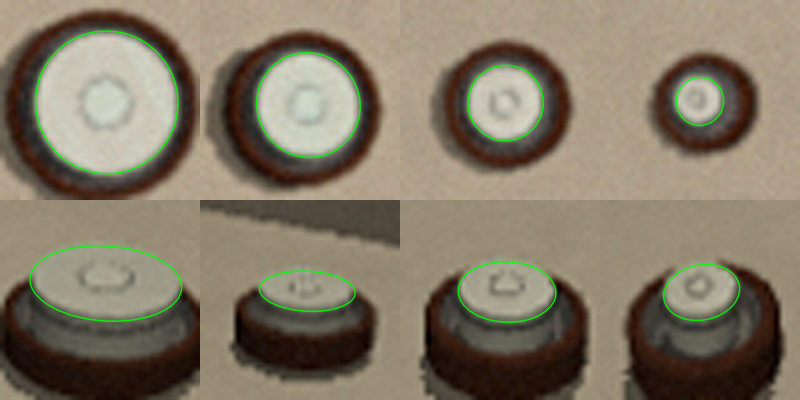

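View pics/l1_side.png

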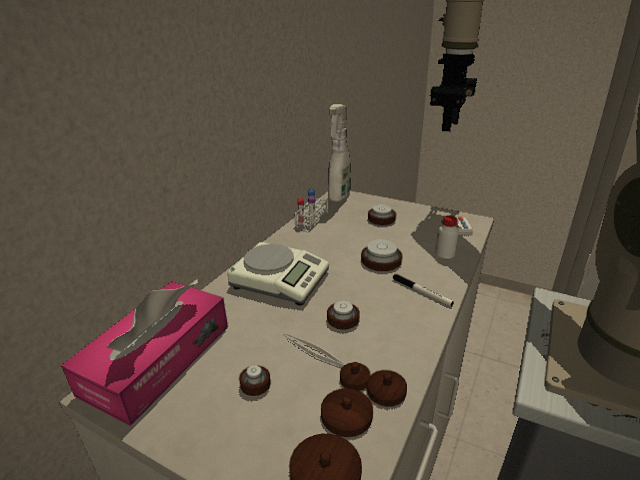

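View pics/l1_top.png

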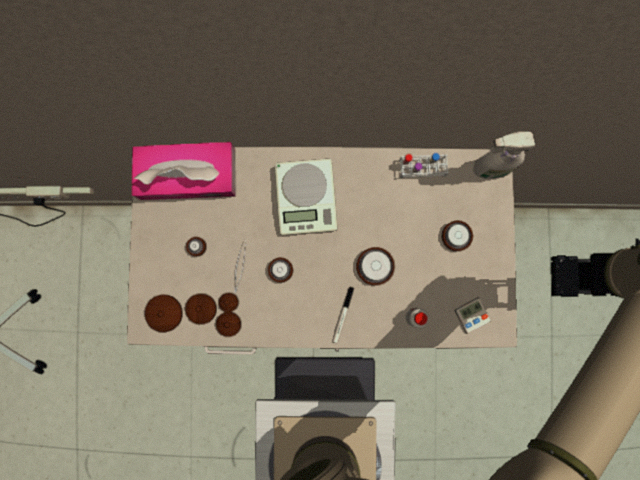

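All four tops match the predicted flat-on-the-bottom circles in both views. The pan is empty and the robot is clear, so I'm handing the job in.

```bash
python3 -c "
from bench import *
print(sign_off(),state()['time'])"
```

```text
the job is handed in; nothing more can be done
the job is handed in; nothing more can be done
```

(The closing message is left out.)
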